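# Wedge up a tray of filled tubes for levelling

### The arm

A 6-joint arm with a two-finger parallel gripper is mounted at the origin on the work surface. World frame = base frame: x ahead of the robot, y to its left, z up, the work surface at z = 0. Lengths are in m, angles in rad, forces in N, time in s.
With the tool pointing down it reaches from about 0.3 to 0.75 m from the base axis. Payload 8.5 kg.
Tool frame: the origin (TCP) lies at the very end of the fingers, on their centre line; the grasp point (between the pads) lies 19 mm behind it; z points along the fingers, y is the line along which they close (so a half turn about z gives the same grasp; the last joint's range is limited). The gripper opens to 85 mm and grips with 20 to 120 N. Pads are 22 mm wide; open, the fingers measure 114 mm over their backs; the gripper's body (76 mm by 85 mm) begins 54 mm behind the grasp point. The pads swing forward as they close: fully open they stand 13 mm farther back than shut.
Start: joints at [1.104, 0.381, 1.297, -0, 1.464, -0.215], TCP at [0.137, 0.533, 0.231] pointing down, gripper open.
Joint ranges: [-3.11, 3.11], [-0.89, 2.33], [0.22, 2.48], [-1.42, 4.56], [0.17, 2.85], [-2.88, 2.88]. Speed limits (rad/s): [2.39, 2.39, 3.14, 3.14, 3.14, 3.14].

### API

Orientations are given as a rotation vector (axis times angle).
In Python, from workcell import robot, viewer gives the robot as it stands.
- The arm moves only by the tool carry_out, never from a script. Its argument "motion" is a list that holds one entry, the list of rows, each a list of 7 numbers: the turn, a rotation vector about the world's x, y, z in degrees, then the shift along the world's x, y, z in m, then the opening, from 0 (shut) to 1 (fully open). In form: [[[wx, wy, wz, tx, ty, tz, grip], ...]]. A call has exactly 10 rows; each row shifts and turns the commanded pose from where the row before left it; what a row does not reach is not made up. A row lasts 1/12 s, in which the tool goes at most 41.7 mm and 7.16 degrees, less where a joint would pass 70% of its speed; a pose out of reach is approached as far as the arm can. A call with a gripper value outside its range is refused whole. The fingers move at their own pace and stop on an object; "newtons" is the grip in N (left out, the last holds). Time passes only in rows, so rows that do not move let the fingers close, or fill a call up. It gives the time, the measured TCP pose, the force, the opening and the grip force at its end, in the units of the state.
- robot.state(): the state, without advancing time (a new reading comes with each control period).
- viewer.grab_frame(name): name is "side" or "top"; returns a dict with "pixels" (420x560x3 uint8, red, green, blue), "vfov" (degrees; the focal length in pixels is half the picture's height over the tangent of half this angle, whatever the lens; pixels are square), "cx", "cy" (the principal point, pixels), "distortion" ([k1, k2, p1, p2, k3] as OpenCV has them; the pictures are not rectified), "extrinsics" (4x4, takes a point from camera to world coordinates). Camera axes: x right, y down, z forward; pixel columns grow to the right and rows downward; lengths in m; the calibration is good to about 2 mm. A picture is of the moment at which its call begins. There is no depth.
- robot.finish_job(): hands the job in; it is judged then, once.
The state is a dict: "time": time; "joint_pos": joint angles; "joint_vel": joint speeds; "tau": joint torques, N m; "ee_pos": TCP position; "orientation": TCP orientation; "ft_force": force on the tool from outside, world axes, zero at the start; "ft_torque": the same for the moment, N m; "gripper_width": finger opening in m; "grip_force": force on a finger pad.
Only numpy, scipy, OpenCV 4.12 (cv2) and the standard library are available. Lean on these libraries where they do the work, as an engineer would, in place of code of your own. Each camera call takes 0.05 s, during which the arm holds its last target. There are 200 camera calls.

### The job

First swing the red stop bar down across the end of the levelling base until it clicks home, level, so that the black tray cannot slide away. Then pick up the blue wedge, lay it in the white-lined lane and push it thin end first under the tray until the tray's near edge just lifts off the base, by about 5 mm. Finish there with the wedge still gripped in place (do not let go), and leave the other things on the table alone.

Things in the scene. Friction and masses are not known exactly. Their poses are not given: they have to be found in the camera images.
- base: Fixed aluminium plate, 320 (x) x 200 (y) x 8 mm, flat on the table; origin at the centre of its underside, z up. The tray stands on its +x half. On the -x half two white lines 48 mm apart, either side of y = 0 and parallel to x, mark the lane along which the wedge is pushed towards +x.
- brace (a joint): Hinge of the red stop bar, rad: 0 = upright, 1.571 = level behind the tray, at its end stop and seated in its detent. It stays where it is left (friction 0.12 N m). A sprung ball makes a small hump (some 2 N at the knob) near 1.43, after which it must be taken right to its end.
- brace_hinge (a point): Centre of the bar's hinge, fixed at (106, 60, 40) mm in the base's frame. Hinge axis = the base's x axis; a positive turn carries the bar from pointing up to pointing along the base's -y. The red bar is 12 mm wide (along base x) and 16 mm thick; when level, its face towards the tray is at base x = 100 mm.
- brace_knob (a point): Centre of the green knob on the bar's free end, 150 mm from the hinge: a cylinder 24 mm in diameter, 24 mm long, axis along the base's x. Pinched from above on its flat ends (across base x) it can turn in the fingers as the bar swings. Bar level: knob at base (106, -90, 40) mm, clear of the tray's side.
- tray: Loose black tray of capped amber-yellow tubes, 90 (x) x 100 (y) x 78 mm, 0.45 to 0.95 kg, its axes nearly along the base's; origin at the centre of its underside. Two runners 5 mm high along its y sides leave a tunnel 72 mm wide, 5 mm high, open at -x. Pushed by the wedge it first slides 4 to 12 mm against the level bar, then its -x side lifts.
- tray_lip (a point): Middle of the lower edge of the tray's -x side, at the roof of the tunnel mouth: at (-45, 0, 5) mm in the tray. With the tray flat it is 13 mm above the underside of the base (5 mm above the plate); how far it rises above that is the lift.
- wedge: Loose blue plastic wedge, 130 mm long along its x, about 0.12 kg; origin at the centre of its underside, z up. Ramp 36 mm wide from x = +65 mm (thin end, 2 mm high) rising evenly to 20 mm high at x = -15 mm, full 80 mm; behind it from x = -15 to -65 mm a grip block 30 mm wide (y) and 32 mm high, centre x = -40 mm. It starts lying flat on the table.
- wedge_tip (a point): Middle of the bottom of the wedge's thin end, at (65, 0, 0) mm in the wedge.
- red_tray: Bystander: a red tray of tubes of the same size as the black one, standing on the table; not to be touched. Origin at the centre of its underside.
- jar: Bystander: small amber jar with white lid, 52 mm in diameter, 75 mm tall. Origin at the centre of its underside.
- caps_bin: Bystander: small grey bin of white caps, 90 x 70 x 35 mm. Origin at the centre of its underside.
Mind the look-alikes: they are no part of the job. Several things have the shape of the wedge; the one meant has the colours described above. Leave any pink look-alike of the tray alone.

How it is judged:
On the way, in this order (a step that is already met when the one before it is completed fails the run):
1. the stop bar is swung level and seated in its detent (value of joint brace above 1.53 rad), for 0.2 s.
2. the wedge, lying on the base, carries the lifted edge of the tray (contact force between wedge and tray above 0.5 N and z of tray_lip in the frame of base above 0.0155 m), for 0.2 s.
At the end, for the whole second after the job is handed in: Stop bar seated (above 1.53 rad); tray's near lower edge raised 2.5 to 9 mm on the wedge, which lies flat (0.08 rad) on the base, its thin end within 20 mm of the lane's middle; fingers still hold the wedge (over 2 N), robot not touching the tray; all at rest (all of step 2 and value of joint brace above 1.53 rad and z of tray_lip in the frame of base below 0.022 m and contact force between wedge and base above 0.3 N and contact force between the fingers and wedge above 2 N and contact force between each of the arm, the fingers and tray below 0.2 N and angle between wedge's own z axis and vertical below 0.08 rad and linear speed of each of tray, wedge below 0.02 m/s and y of wedge_tip in the frame of base between -0.02 and 0.02 m); the arm keeps its last pose, push and grip.
It fails at once if a bystander is disturbed (moved more than 20 mm) (distance of any of red_tray, jar, caps_bin from where it was at the start of the episode above 0.02 m).
It fails at once if the tray is tipped far over (angle between tray's own z axis and vertical above 0.25 rad).
It also fails if it takes over 56 s, if anything falls off the work surface, if the arm or the gripper's body presses on something with over 40 N, if the wrist force passes 120 N, or if a joint passes its speed limit or range.

## Working session

There is one attempt and no reset: what is moved stays moved. The work goes in short steps, Python scripts to look and compute and a tool call to move; the robot and the scene stay as the last step left them, time stands still between calls to the robot, and variables do not carry over. Pictures are saved under pics/ and viewed, at most 10 in all, crops included, and the job is handed in when it is done.

Besides the shell and the picture viewer there is one more tool, called as name([rows], argument=value, ...), one row to a line, values as JSON. carry_out: Moves the arm, as the interface text tells. Its arguments: {"type":"object","properties":{"motion":{"type":"array"},"newtons":{"type":"number"}},"required":["motion"]}

```bash
mkdir -p pics
cat > h.py <<'E'
import numpy as np,cv2
from workcell import robot,viewer
def grab(n,save=None):
    f=viewer.grab_frame(n); 
    if save: cv2.imwrite('pics/'+save,f['pixels'][:,:,::-1])
    return f
def K(f):
    h=f['pixels'].shape[0]; fl=h/2/np.tan(np.radians(f['vfov'])/2)
    return np.array([[fl,0,f['cx']],[0,fl,f['cy']],[0,0,1]])
def ray(f,uv):
    p=cv2.undistortPoints(np.array(uv,float).reshape(-1,1,2),K(f),np.array(f['distortion'],float)).reshape(-1,2)
    E=np.array(f['extrinsics']); d=np.c_[p,np.ones(len(p))]@E[:3,:3].T
    return E[:3,3],d
def atz(f,uv,z):
    o,d=ray(f,uv); z=np.broadcast_to(z,len(d)); return o+d*((z-o[2])/d[:,2])[:,None]
def proj(f,P):
    E=np.linalg.inv(np.array(f['extrinsics'])); 
    return cv2.projectPoints(np.array(P,float).reshape(-1,1,3),cv2.Rodrigues(E[:3,:3])[0],E[:3,3],K(f),np.array(f['distortion'],float))[0].reshape(-1,2)
E
python3 - <<'E'
from h import *
import pickle
for n in('top','side'):
    f=grab(n,n+'0.png'); pickle.dump(f,open(n+'0.pkl','wb')); print(n,f['vfov'],f['cx'],f['cy'],f['distortion'],np.round(f['extrinsics'],3).tolist())
print(robot.state())
E
```

```text
top 52.590710474282886 275.05238094936766 218.15292146016634 [0.03444914 0.         0.         0.         0.        ] [[0.01, -0.99, 0.141, 0.43], [-1.0, -0.01, 0.0, 0.062], [0.001, -0.141, -0.99, 1.146], [0.0, 0.0, 0.0, 1.0]]
side 48.211754971956815 289.86875005240256 206.0776298339868 [-0.03427763  0.          0.          0.          0.        ] [[-0.957, -0.192, 0.219, 0.349], [-0.291, 0.632, -0.718, 0.865], [-0.001, -0.751, -0.66, 0.856], [0.0, 0.0, 0.0, 1.0]]
{'time': 0.1, 'joint_pos': array([ 1.10373446e+00,  3.81129942e-01,  1.29814301e+00, -1.46141290e-05,
        1.46360526e+00, -2.15269947e-01]), 'joint_vel': array([-9.63319707e-04, -1.71723246e-03, -3.15077502e-03, -9.70031738e-05,
        3.33826957e-04,  1.03967737e-04]), 'tau': array([ 5.02768773e-03, -4.49220872e+01, -2.31656170e+01, -1.04846565e-04,
        3.62140956e-03, -3.23028542e-05]), 'ee_pos': array([0.13689868, 0.53242542, 0.23078696]), 'orientation': array([-3.94415041e-01, -3.11631531e+00,  1.91034954e-03]), 'ft_force': array([ 0.22058045, -0.41050978, -0.05986866]), 'ft_torque': array([-0.02914775,  0.0456503 , -0.02694976]), 'grip_force': 0.0, 'gripper_width': 0.08512563493418793}
```

View pics/top0.png

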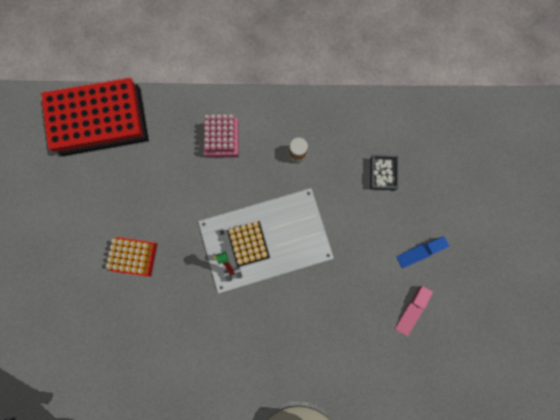

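View pics/side0.png

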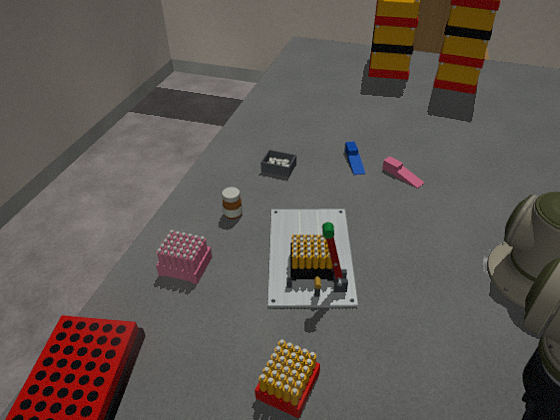

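Top view: the aluminium base has corners near (201,220), (311,190), (332,259), (219,291). On it stand the black tray (248,243) and the upright red bar with its green knob (222,258). Of the wedge shapes, the blue one at (423,252) fits the description and the pink one at (414,311) doesn't. The tray meant is the black one on the base. The pink tray (221,136) and red tray (131,256) stay alone.

Run:
```python
from h import *
import pickle
t=pickle.load(open('top0.pkl','rb'));s=pickle.load(open('side0.pkl','rb'))
a=t['pixels'][180:300,190:460]; b=s['pixels'][130:320,260:440]
a=cv2.resize(a,None,fx=2.9,fy=2.9,interpolation=cv2.INTER_CUBIC);b=cv2.resize(b,None,fx=1.3,fy=1.3)
c=np.zeros((600,790,3),np.uint8);c[:a.shape[0],:a.shape[1]]=a[:,:790];c[350:350+b.shape[0],:b.shape[1]]=b
w=t['pixels'][225:280,385:460];w=cv2.resize(w,None,fx=4.5,fy=4.5,interpolation=cv2.INTER_CUBIC)
c[350:350+w.shape[0],400:400+w.shape[1]]=w
cv2.imwrite('pics/c1.png',c[:,:,::-1])
for f,n in((t,'top'),(s,'side')):
    H=cv2.cvtColor(f['pixels'],cv2.COLOR_RGB2HSV)
    for nm,lo,hi in(('blue',(100,120,40),(125,255,255)),('green',(45,100,40),(80,255,255))):
        m=cv2.inRange(H,lo,hi);k,l,st,ce=cv2.connectedComponentsWithStats(m)
        for i in range(1,k):
            if st[i,4]>15:
                pts=np.argwhere(l==i)[:,::-1].astype(np.float32)
                print(n,nm,st[i].tolist(),ce[i].round(1),cv2.boxPoints(cv2.minAreaRect(pts)).round(1).tolist())
# base mask
g=cv2.cvtColor(t['pixels'],cv2.COLOR_RGB2GRAY)
m=(g>110).astype(np.uint8);k,l,st,ce=cv2.connectedComponentsWithStats(m)
for i in range(1,k):
    x,y,w,h,A=st[i]
    if A>2000 and y>150:
        pts=np.argwhere(l==i)[:,::-1].astype(np.float32);bp=cv2.boxPoints(cv2.minAreaRect(pts));print('base',A,bp.round(1).tolist());print(atz(t,bp,.008).round(4).tolist())
```

```text
top blue [397, 237, 52, 31, 675] [421.9 251.6] [[396.20001220703125, 256.3999938964844], [442.6000061035156, 233.1999969482422], [448.79998779296875, 245.60000610351562], [402.3999938964844, 268.79998779296875]]
top green [216, 252, 12, 11, 88] [221.8 257.4] [[215.60000610351562, 255.1999969482422], [225.0, 251.60000610351562], [228.1999969482422, 260.20001220703125], [218.8000030517578, 263.70001220703125]]
side blue [345, 142, 20, 33, 397] [353.9 158.1] [[342.3999938964844, 143.10000610351562], [354.3999938964844, 139.39999389648438], [364.8999938964844, 172.6999969482422], [352.79998779296875, 176.5]]
side green [323, 222, 11, 16, 152] [327.8 229.9] [[323.0, 222.0], [333.0, 222.0], [333.0, 237.0], [323.0, 237.0]]
base 7933 [[195.60000610351562, 219.0], [313.8999938964844, 185.1999969482422], [335.5, 260.70001220703125], [217.1999969482422, 294.5]]
[[0.5879, 0.2774, 0.008], [0.6844, -0.0427, 0.008], [0.4793, -0.0995, 0.008], [0.3876, 0.2132, 0.008]]
```

View pics/c1.png

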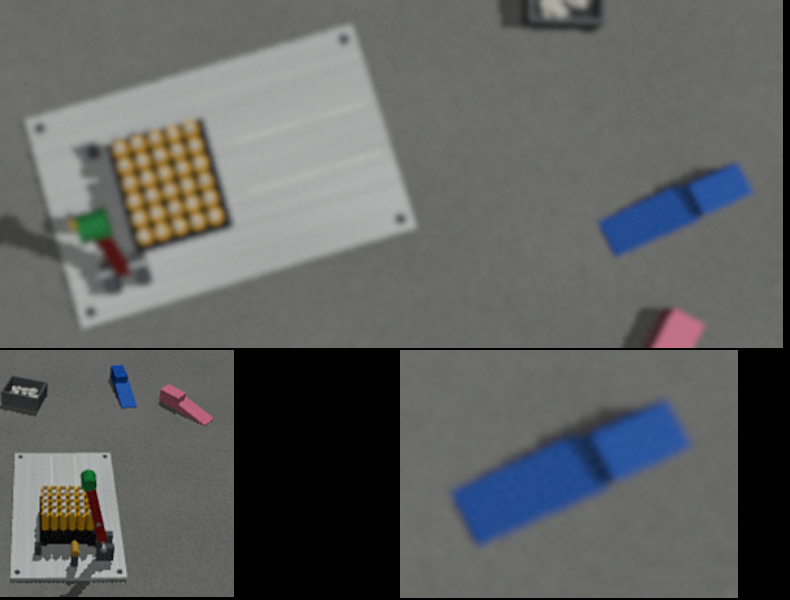

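```bash
cat >> h.py <<'E'
def tri(f,u,g,v):
    o,d=ray(f,[u]);p,e=ray(g,[v]);d=d[0];e=e[0]
    s=np.linalg.lstsq(np.c_[d,-e],p-o,rcond=None)[0]; a=o+s[0]*d;b=p+s[1]*e
    return (a+b)/2,np.linalg.norm(a-b)
def T(x,y,yaw,P,z=0):
    c,s_=np.cos(yaw),np.sin(yaw);P=np.array(P,float)
    return np.c_[x+c*P[:,0]-s_*P[:,1],y+s_*P[:,0]+c*P[:,1],P[:,2]+z]
E
python3 - <<'E'
from h import *
import pickle
from scipy.optimize import least_squares as LS
t=pickle.load(open('top0.pkl','rb'));s=pickle.load(open('side0.pkl','rb'))
cr=lambda P:np.array(P)/2.9+[190,180]-.5+.5/2.9
B=cr([(25,121),(351,25),(416,227),(83,328)])
BP=[(.16,-.1,.008),(-.16,-.1,.008),(-.16,.1,.008),(.16,.1,.008)]
Bs=[(271,209.5),(345,209.5),(356,306),(267.5,306)]
# base +x ~ world +y ; base +y = world -x : top-left corner = (+x, world +x => -y)
r=LS(lambda p:(proj(t,T(*p,BP))-B).ravel(),[.53,.09,1.3]);b=r.x;print('base',b,r.fun.round(1))
BsP=[BP[1],BP[2],BP[3],BP[0]]
r2=LS(lambda p:np.r_[(proj(t,T(*p,BP))-B).ravel(),(proj(s,T(*p,BsP))-np.array(Bs)).ravel()],b);print('both',r2.x,r2.fun.round(1))
b=r2.x
k,e=tri(t,(221.8,257.4),s,(327.8,229.9));print('knob',k,e)
R=np.array([[np.cos(b[2]),-np.sin(b[2])],[np.sin(b[2]),np.cos(b[2])]])
inb=lambda P:np.r_[R.T@(P[:2]-b[:2]),P[2]]
print('knob in base',inb(k)); y,e=tri(t,(215,256.5),s,(318,285));print('yellow',inb(y),e)
print('tray lid corners in base',[inb(q).round(3).tolist() for q in atz(t,cr([(108,140),(201,119),(231,226),(142,248)]),.086)])
# wedge
c3=lambda P:(np.array(P,float)-[400,350])/4.5+[385,225]-.5+.5/4.5
W=c3([(453,492),(479,545),(664,402),(691,442)])
WP=[(.065,-.018,.002),(.065,.018,.002),(-.065,-.015,.032),(-.065,.015,.032)]
r=LS(lambda p:(proj(t,T(*p,WP))-W).ravel(),[.47,-.3,1.97]);w=r.x;print('wedge',w,r.fun.round(1))
print('side check thin end, block', proj(s,T(*w,WP)).round(1).tolist())
print('wedge centre grip',T(*w,[(-.04,0,.0)]))
print('knob seated',T(*b,[(.106,-.09,.04),(.106,.06,.04),(.106,.06,.19)]))
E
```

```text
base [0.53401742 0.08820131 1.87282572] [-0.3 -0.2  0.3 -0.5  0.4  0.2 -0.4  0.5]
both [0.53383348 0.09086451 1.86814697] [-1.2 -0.4 -0.4 -0.2 -0.7  0.5 -1.6  0.3  0.1 -0.9 -0.4 -1.   1.4 -1.5
 -0.5 -1.3]
knob [0.47631779 0.18185725 0.18380304] 0.0004735571825575231
knob in base [0.10385104 0.02833189 0.18380304]
yellow [0.13474201 0.01091033 0.04529347] 0.003067683216176903
tray lid corners in base [[0.082, -0.047, 0.086], [-0.0, -0.042, 0.086], [0.001, 0.054, 0.086], [0.079, 0.05, 0.086]]
wedge [ 0.50592866 -0.32807909  2.02526377] [-0.6 -0.  -0.   0.4  0.5 -0.9  0.1  0.5]
side check thin end, block [[353.5, 173.3], [365.1, 172.2], [344.6, 141.0], [353.8, 140.2]]
wedge centre grip [[ 0.52348802 -0.36401889  0.        ]]
knob seated [[0.58882718 0.21858175 0.04      ]
 [0.44540977 0.17463353 0.04      ]
 [0.44540977 0.17463353 0.19      ]]
```

carry_out([
  [[0,0,3.14,0.0212,-0.0219,0.002,0.6],[0,0,3.14,0.0212,-0.0219,0.002,0.6],[0,0,3.14,0.0212,-0.0219,0.002,0.6],[0,0,3.14,0.0212,-0.0219,0.002,0.6],[0,0,3.14,0.0212,-0.0219,0.002,0.6],[0,0,3.14,0.0212,-0.0219,0.002,0.6],[0,0,3.14,0.0212,-0.0219,0.002,0.6],[0,0,3.14,0.0212,-0.0219,0.002,0.6],[0,0,3.14,0.0212,-0.0219,0.002,0.6],[0,0,3.14,0.0212,-0.0219,0.002,0.6]],
], newtons=40)

```text
time: 0.93
ee_pos: [0.3497, 0.3123, 0.2512]
orientation: [0.468, -3.106, 0.0]
ft_force: [0.1, 0.3, -0.8]
gripper_width: 0.0516
grip_force: 0.0
```

carry_out([
  [[0,0,0,0.0212,-0.0219,0.002,0.6],[0,0,0,0.0212,-0.0219,0.002,0.6],[0,0,0,0.0212,-0.0219,0.002,0.6],[0,0,0,0.0212,-0.0219,0.002,0.6],[0,0,0,0.0212,-0.0219,0.002,0.6],[0,0,0,0.0212,-0.0219,0.002,0.6],[0,0,0,0,0,0,0.6],[0,0,0,0,0,0,0.6],[0,0,0,0,0,0,0.6],[0,0,0,0,0,0,0.6]],
])

```text
time: 1.77
ee_pos: [0.4755, 0.1829, 0.2632]
orientation: [0.465, -3.106, -0.0]
ft_force: [0.4, -0.7, -1.3]
gripper_width: 0.0515
grip_force: 0.0
```

Run:
```python
from h import *
from scipy.spatial.transform import Rotation as R
s=robot.state();print(s['time'],s['ee_pos'],s['gripper_width'],s['ft_force']);M=R.from_rotvec(s['orientation']).as_matrix();print(M.round(3).tolist(),np.degrees(np.arctan2(M[1,1],M[0,1])))
t=grab('top');q=grab('side')
a=cv2.resize(t['pixels'][170:310,180:350],None,fx=2.3,fy=2.3);b=cv2.resize(q['pixels'][170:320,240:400],None,fx=2.4,fy=2.4)
c=np.zeros((400,790,3),np.uint8);c[:a.shape[0],:a.shape[1]]=a;c[:b.shape[0],400:400+b.shape[1]]=b
cv2.imwrite('pics/c2.png',c[:,:,::-1])
```

```text
1.7667 [0.4754558  0.18293474 0.26322083] 0.05145326537657322 [ 0.36168762 -0.65336396 -1.33049648]
[[-0.956, -0.293, -0.001], [-0.293, 0.956, 0.0], [0.001, 0.0, -1.0]] 107.03519818920267
```

View pics/c2.png

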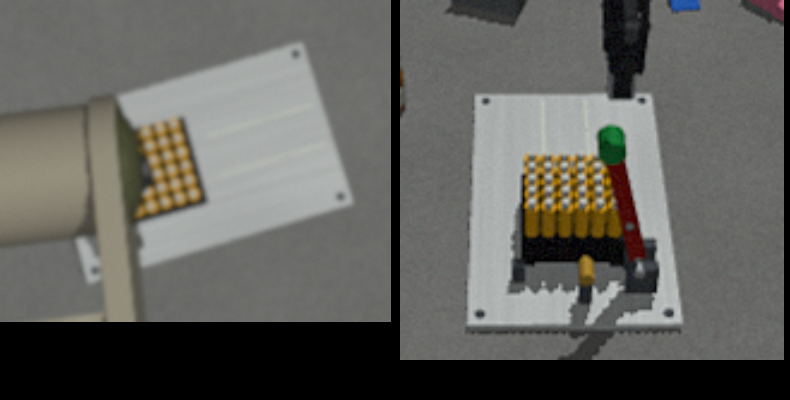

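Side view: the fingers hang above the knob, which is at crop (612,145), and the bar leans slightly towards −y. I'll check the lateral alignment, then descend.

Run:
```python
from h import *
import pickle
s=pickle.load(open('side0.pkl','rb'));t=pickle.load(open('top0.pkl','rb'))
print(proj(s,[(.4755,.1829,.2632),(.4755,.1829,.187)]).round(1).tolist(),proj(t,[(.4755,.1829,.187)]))
```

```text
[[330.1, 200.9], [328.0, 229.2]] [[221.16135837 257.7949954 ]]
```

carry_out([
  [[0,0,0,0,0,-0.02,0.6],[0,0,0,0,0,-0.02,0.6],[0,0,0,0,0,-0.02,0.6],[0,0,0,0,0,-0.02,0.6],[0,0,0,0,0,-0.02,0.6],[0,0,0,0,0,0,0.6],[0,0,0,0,0,0,0],[0,0,0,0,0,0,0],[0,0,0,0,0,0,0],[0,0,0,0,0,0,0]],
], newtons=30)

```text
time: 2.7
ee_pos: [0.4767, 0.1829, 0.1648]
orientation: [-0.464, 3.104, 0.001]
ft_force: [-1.7, 4.3, 5.3]
gripper_width: 0.0234
grip_force: 33.3
```

Run:
```python
import numpy as np
th=np.linspace(.215,1.575,21);h=.15*np.diff(np.sin(th));v=.15*np.diff(np.cos(th))
for a,b in zip(h,v):print(round(a*.956,4),round(a*.293,4),round(b,4))
```

```text
0.0094 0.0029 -0.0025
0.0093 0.0028 -0.0032
0.009 0.0028 -0.0038
0.0088 0.0027 -0.0045
0.0085 0.0026 -0.0051
0.0081 0.0025 -0.0057
0.0077 0.0024 -0.0062
0.0073 0.0022 -0.0068
0.0068 0.0021 -0.0073
0.0064 0.0019 -0.0077
0.0058 0.0018 -0.0082
0.0053 0.0016 -0.0086
0.0047 0.0014 -0.0089
0.0041 0.0013 -0.0092
0.0035 0.0011 -0.0095
0.0029 0.0009 -0.0097
0.0023 0.0007 -0.0099
0.0016 0.0005 -0.0101
0.001 0.0003 -0.0101
0.0003 0.0001 -0.0102
```

carry_out([
  [[0,0,0,0.0094,0.0029,-0.0025,0],[0,0,0,0.0093,0.0028,-0.0032,0],[0,0,0,0.009,0.0028,-0.0038,0],[0,0,0,0.0088,0.0027,-0.0045,0],[0,0,0,0.0085,0.0026,-0.0051,0],[0,0,0,0.0081,0.0025,-0.0057,0],[0,0,0,0.0077,0.0024,-0.0062,0],[0,0,0,0.0073,0.0022,-0.0068,0],[0,0,0,0.0068,0.0021,-0.0073,0],[0,0,0,0.0064,0.0019,-0.0077,0]],
])

```text
time: 3.53
ee_pos: [0.558, 0.2081, 0.1108]
orientation: [-0.464, 3.106, 0.002]
ft_force: [-2.2, 6.3, 3.3]
gripper_width: 0.0237
grip_force: 35.4
```

carry_out([
  [[0,0,0,0.0058,0.0018,-0.0082,0],[0,0,0,0.0053,0.0016,-0.0086,0],[0,0,0,0.0047,0.0014,-0.0089,0],[0,0,0,0.0041,0.0013,-0.0092,0],[0,0,0,0.0035,0.0011,-0.0095,0],[0,0,0,0.0029,0.0009,-0.0097,0],[0,0,0,0.0023,0.0007,-0.0099,0],[0,0,0,0.0016,0.0005,-0.0101,0],[0,0,0,0.001,0.0003,-0.0101,0],[0,0,0,0.0003,0.0001,-0.0102,0]],
])

```text
time: 4.37
ee_pos: [0.5891, 0.2177, 0.0159]
orientation: [-0.464, 3.107, 0.002]
ft_force: [-2.0, 5.0, 3.0]
gripper_width: 0.0235
grip_force: 37.3
```

carry_out([
  [[0,0,0,0,0,-0.002,0],[0,0,0,0,0,-0.002,0],[0,0,0,0,0,0,0],[0,0,0,0,0,0,0],[0,0,0,0,0,0,0],[0,0,0,0,0,0,0],[0,0,0,0,0,0,0],[0,0,0,0,0,0,0],[0,0,0,0,0,0,0],[0,0,0,0,0,0,0]],
])

```text
time: 5.2
ee_pos: [0.5891, 0.2177, 0.0144]
orientation: [-0.464, 3.106, 0.001]
ft_force: [-7.9, 4.1, 18.1]
gripper_width: 0.0235
grip_force: 39.4
```

carry_out([
  [[0,0,0,0,0,0,0.6],[0,0,0,0,0,0,0.6],[0,0,0,0,0,0,0.6],[0,0,0,0,0,0,0.6],[0,0,0,0,0,0.02,0.6],[0,0,0,0,0,0.03,0.6],[0,0,0,0,0,0.03,0.6],[0,0,0,0,0,0.03,0.6],[0,0,0,0,0,0.03,0.6],[0,0,0,0,0,0.03,0.6]],
])

```text
time: 6.03
ee_pos: [0.5889, 0.2166, 0.1834]
orientation: [0.463, -3.107, 0.0]
ft_force: [-0.8, -0.1, 0.2]
gripper_width: 0.0512
grip_force: 0.0
```

Run:
```python
from h import *
import pickle
q=grab('side');pickle.dump(q,open('s3.pkl','wb'))
b=cv2.resize(q['pixels'][190:320,240:380],None,fx=4,fy=4)
cv2.imwrite('pics/c3.png',b[:,:,::-1])
B=(.53383348,.09086451,1.86814697)
print(proj(q,T(*B,[(.106,-.09,.04),(.118,-.09,.04),(.106,.06,.04)])).round(1).tolist())
H=cv2.cvtColor(q['pixels'],cv2.COLOR_RGB2HSV);m=cv2.inRange(H,(45,100,30),(80,255,255));k,l,st,ce=cv2.connectedComponentsWithStats(m);print(st[1:],ce[1:])
```

```text
[[271.8, 276.4], [271.7, 280.6], [338.4, 276.3]]
[[523  75   1   1   1]
 [513  82   1   1   1]
 [502  96   1   1   1]
 [548  97   1   1   1]
 [511 101   1   1   1]
 [540 101   1   1   1]
 [515 105   1   1   1]
 [549 104   1   1   1]
 [508 106   1   1   1]
 [531 123   1   1   1]
 [498 124   1   1   1]
 [530 127   1   1   1]
 [540 129   1   1   1]
 [545 129   1   1   1]
 [543 131   1   1   1]
 [243 132   1   1   1]
 [494 133   1   1   1]
 [536 133   1   1   1]
 [506 135   1   1   1]
 [523 135   1   1   1]
 [535 135   1   1   1]
 [494 136   1   1   1]
 [499 136   1   1   1]
 [529 139   1   1   1]
 [257 140   1   1   1]
 [273 142   1   1   1]
 [515 143   1   1   1]
 [542 144   1   1   1]
 [246 151   1   1   1]
 [267 270  10  14 117]
 [526 273   1   1   1]
 [ 86 367   1   1   1]
 [ 38 376   1   1   1]] [[523.          75.        ]
 [513.          82.        ]
 [502.          96.        ]
 [548.          97.        ]
 [511.         101.        ]
 [540.         101.        ]
 [515.         105.        ]
 [549.         104.        ]
 [508.         106.        ]
 [531.         123.        ]
 [498.         124.        ]
 [530.         127.        ]
 [540.         129.        ]
 [545.         129.        ]
 [543.         131.        ]
 [243.         132.        ]
 [494.         133.        ]
 [536.         133.        ]
 [506.         135.        ]
 [523.         135.        ]
 [535.         135.        ]
 [494.         136.        ]
 [499.         136.        ]
 [529.         139.        ]
 [257.         140.        ]
 [273.         142.        ]
 [515.         143.        ]
 [542.         144.        ]
 [246.         151.        ]
 [271.82051282 276.60683761]
 [526.         273.        ]
 [ 86.         367.        ]
 [ 38.         376.        ]]
```

View pics/c3.png

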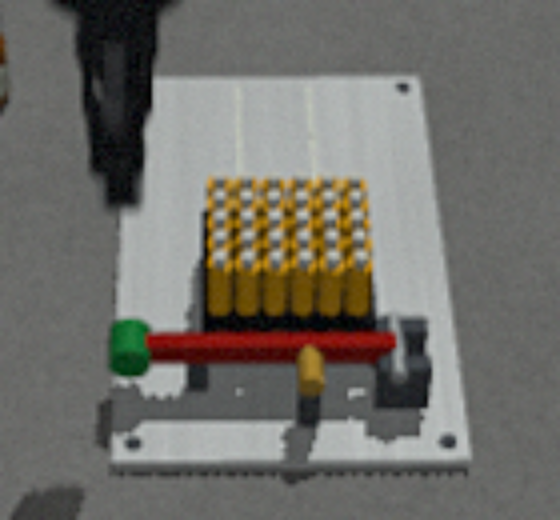

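The bar is level: the knob is at (271.8,276.6) against a predicted (271.8,276.4) for the seated position. Next is the blue wedge.

carry_out([
  [[0,0,-5.06,-0.0041,-0.0363,0,0.8],[0,0,-5.06,-0.0041,-0.0363,0,0.8],[0,0,-5.06,-0.0041,-0.0363,0,0.8],[0,0,-5.06,-0.0041,-0.0363,0,0.8],[0,0,-5.06,-0.0041,-0.0363,0,0.8],[0,0,-5.06,-0.0041,-0.0363,0,0.8],[0,0,-5.06,-0.0041,-0.0363,0,0.8],[0,0,-5.06,-0.0041,-0.0363,0,0.8],[0,0,-5.06,-0.0041,-0.0363,0,0.8],[0,0,-5.06,-0.0041,-0.0363,0,0.8]],
])

```text
time: 6.92
ee_pos: [0.5475, -0.1481, 0.1818]
orientation: [-0.916, -3.005, 0.0]
ft_force: [0.6, 0.3, 0.3]
gripper_width: 0.0685
grip_force: 0.0
```

carry_out([
  [[0,0,-5.06,-0.0041,-0.0363,0,0.8],[0,0,-5.06,-0.0041,-0.0363,0,0.8],[0,0,-5.06,-0.0041,-0.0363,0,0.8],[0,0,-5.06,-0.0041,-0.0363,0,0.8],[0,0,-5.06,-0.0041,-0.0363,0,0.8],[0,0,-5.06,-0.0041,-0.0363,0,0.8],[0,0,0,0,0,-0.03,0.8],[0,0,0,0,0,-0.03,0.8],[0,0,0,0,0,-0.02,0.8],[0,0,0,0,0,0,0.8]],
])

```text
time: 7.75
ee_pos: [0.5216, -0.3628, 0.0972]
orientation: [-1.661, -2.657, -0.003]
ft_force: [-0.7, -0.0, -0.1]
gripper_width: 0.0685
grip_force: 0.0
```

```bash
cat >> h.py <<'E'
def pose():
    from scipy.spatial.transform import Rotation as R
    s=robot.state();M=R.from_rotvec(s['orientation']).as_matrix()
    print('t',s['time'],'p',s['ee_pos'].round(4),'yaw',np.degrees(np.arctan2(M[1,1],M[0,1])).round(2),'zdir',M[:,2].round(4),'w',s['gripper_width'],'F',s['ft_force'].round(1),'j',s['joint_pos'].round(2))
E
python3 - <<'E'
from h import *
pose()
t=grab('top');q=grab('side')
a=cv2.resize(t['pixels'][200:300,360:480],None,fx=3.2,fy=3.2);b=cv2.resize(q['pixels'][90:200,310:400],None,fx=4,fy=4)
c=np.zeros((460,790,3),np.uint8);c[:a.shape[0],:a.shape[1]]=a;c[:b.shape[0],400:400+b.shape[1]]=b
cv2.imwrite('pics/c4.png',c[:,:,::-1])
E
```

```text
t 7.75 p [ 0.5216 -0.3628  0.0972] yaw 25.97 zdir [-0.0063  0.0062 -1.    ] w 0.0684976411282837 F [-0.7 -0.  -0.1] j [-0.79  0.65  1.23 -0.    1.27 -1.25]
```

View pics/c4.png

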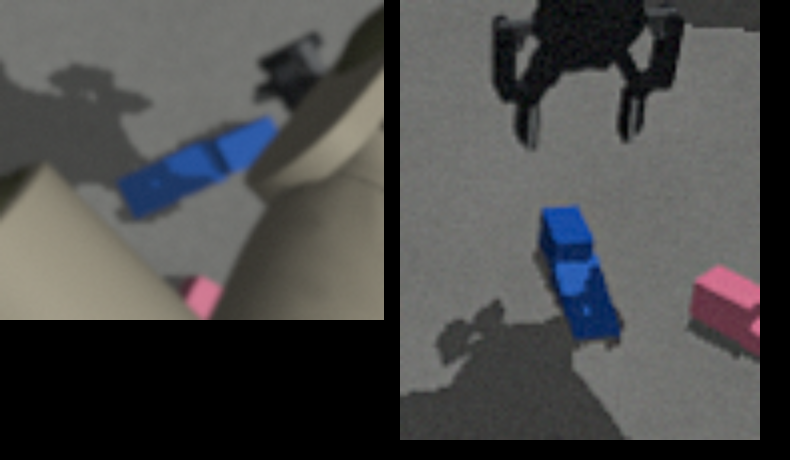

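The fingers straddle the blue block (crop (568,230)), and the pink look-alike is clear of them. Descending.

carry_out([
  [[0,0,0,0,0,0,0.8],[0,0,0,0,0,-0.02,0.8],[0,0,0,0,0,-0.02,0.8],[0,0,0,0,0,-0.02,0.8],[0,0,0,0,0,-0.02,0.8],[0,0,0,0,0,0,0.8],[0,0,0,0,0,0,0.8],[0,0,0,0,0,0,0.8],[0,0,0,0,0,0,0.8],[0,0,0,0,0,0,0.8]],
])

```text
time: 8.68
ee_pos: [0.524, -0.3645, 0.0237]
orientation: [1.663, 2.662, -0.001]
ft_force: [-0.1, 0.0, 0.3]
gripper_width: 0.0685
grip_force: 0.0
```

```bash
python3 -c "
from h import *
pose()"
```

```text
t 8.6833 p [ 0.524  -0.3645  0.0237] yaw 26.02 zdir [ 0.0019 -0.0019 -1.    ] w 0.0684869963561417 F [-0.1  0.   0.3] j [-0.79  0.73  1.3  -0.    1.11 -1.25]
```

carry_out([
  [[0,0,0,0,0,-0.008,0.8],[0,0,0,0,0,-0.008,0.8],[0,0,0,0,0,0,0.8],[0,0,0,0,0,0,0],[0,0,0,0,0,0,0],[0,0,0,0,0,0,0],[0,0,0,0,0,0,0],[0,0,0,0,0,0,0],[0,0,0,0,0,0,0],[0,0,0,0,0,0,0]],
], newtons=60)

```text
time: 9.52
ee_pos: [0.5236, -0.3642, 0.0065]
orientation: [1.664, 2.664, -0.0]
ft_force: [0.0, 0.6, 3.3]
gripper_width: 0.0289
grip_force: 60.2
```

```bash
python3 -c "
from h import *
pose()"
```

```text
t 9.5167 p [ 0.5236 -0.3642  0.0065] yaw 26.01 zdir [ 7.e-04 -6.e-04 -1.e+00] w 0.028881992350540096 F [0.  0.6 3.3] j [-0.79  0.75  1.31  0.    1.07 -1.25]
```

carry_out([
  [[0,0,0,0,0,0.02,0],[0,0,0,0,0,0.02,0],[0,0,0,0,0,0.02,0],[0,0,-0.9,0.005,0.0326,0,0],[0,0,-0.9,0.005,0.0326,0,0],[0,0,-0.9,0.005,0.0326,0,0],[0,0,-0.9,0.005,0.0326,0,0],[0,0,-0.9,0.005,0.0326,0,0],[0,0,-0.9,0.005,0.0326,0,0],[0,0,-0.9,0.005,0.0326,0,0]],
])

```text
time: 10.35
ee_pos: [0.5582, -0.1341, 0.0659]
orientation: [-1.809, -2.568, 0.0]
ft_force: [1.0, 0.0, -1.4]
gripper_width: 0.029
grip_force: 59.5
```

carry_out([
  [[0,0,-0.9,0.005,0.0326,0,0],[0,0,-0.9,0.005,0.0326,0,0],[0,0,-0.9,0.005,0.0326,0,0],[0,0,0,0,0,0,0],[0,0,0,0,0,-0.015,0],[0,0,0,0,0,-0.015,0],[0,0,0,0,0,-0.012,0],[0,0,0,0,0,0,0],[0,0,0,0,0,0,0],[0,0,0,0,0,0,0]],
])

```text
time: 11.18
ee_pos: [0.5737, -0.0382, 0.0247]
orientation: [1.868, 2.525, 0.0]
ft_force: [0.4, 0.3, -1.6]
gripper_width: 0.029
grip_force: 59.6
```

Run:
```python
from h import *
pose()
q=grab('side');import pickle;pickle.dump(q,open('s5.pkl','wb'))
b=cv2.resize(q['pixels'][160:310,240:380],None,fx=4,fy=4,interpolation=cv2.INTER_CUBIC)
cv2.imwrite('pics/c5.png',b[:,:,::-1])
```

```text
t 11.1833 p [ 0.5737 -0.0382  0.0247] yaw 17.0 zdir [ 7.e-04 -3.e-04 -1.e+00] w 0.02895347208790317 F [ 0.4  0.3 -1.6] j [-0.27  0.65  1.5  -0.    1.   -0.57]
```

View pics/c5.png

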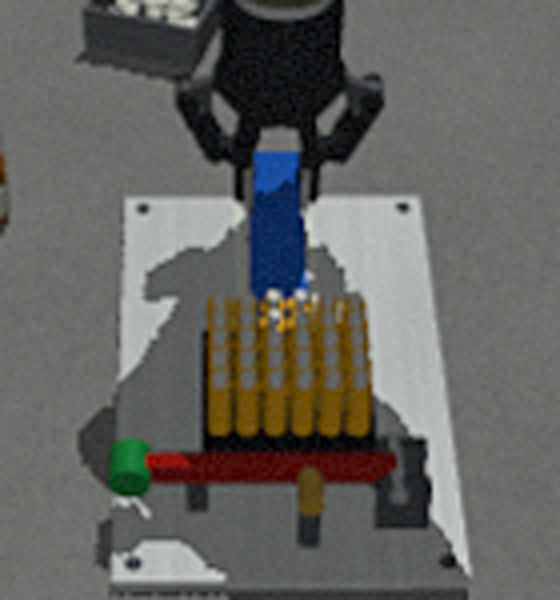

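The wedge is centred over the lane (crop (276,230)) with its tip short of the tray. Lowering it onto the plate.

carry_out([
  [[0,0,0,0,0,-0.003,0],[0,0,0,0,0,-0.003,0],[0,0,0,0,0,-0.002,0],[0,0,0,0,0,-0.001,0],[0,0,0,0,0,-0.001,0],[0,0,0,0,0,0,0],[0,0,0,0,0,0,0],[0,0,0,0,0,0,0],[0,0,0,0,0,0,0],[0,0,0,0,0,0,0]],
])

```text
time: 12.07
ee_pos: [0.5733, -0.0379, 0.0145]
orientation: [1.868, 2.526, -0.0]
ft_force: [-2.9, -0.3, 5.5]
gripper_width: 0.029
grip_force: 60.3
```

Run:
```python
from h import *
pose()
```

```text
t 12.0667 p [ 0.5733 -0.0379  0.0145] yaw 17.02 zdir [-0.e+00 -1.e-04 -1.e+00] w 0.02898084781727835 F [-2.9 -0.3  5.5] j [-0.27  0.66  1.51 -0.    0.98 -0.57]
```

carry_out([
  [[0,0,0,-0.0015,0.0048,0,0],[0,0,0,-0.0015,0.0048,0,0],[0,0,0,-0.0015,0.0048,0,0],[0,0,0,-0.0014,0.0048,0,0],[0,0,0,-0.0015,0.0048,0,0],[0,0,0,-0.0014,0.0048,0,0],[0,0,0,-0.0015,0.0048,0,0],[0,0,0,-0.0014,0.0048,0,0],[0,0,0,-0.0015,0.0048,0,0],[0,0,0,-0.0014,0.0048,0,0]],
])

```text
time: 12.9
ee_pos: [0.5594, 0.0099, 0.0145]
orientation: [1.867, 2.524, 0.0]
ft_force: [1.9, -5.4, 5.3]
gripper_width: 0.029
grip_force: 60.3
```

carry_out([
  [[0,0,0,-0.0006,0.0019,0,0],[0,0,0,-0.0006,0.0019,0,0],[0,0,0,-0.0006,0.0019,0,0],[0,0,0,-0.0006,0.0019,0,0],[0,0,0,-0.0006,0.0019,0,0],[0,0,0,0,0,0,0],[0,0,0,0,0,0,0],[0,0,0,0,0,0,0],[0,0,0,0,0,0,0],[0,0,0,0,0,0,0]],
])

```text
time: 13.73
ee_pos: [0.5567, 0.0191, 0.0145]
orientation: [1.867, 2.524, 0.0]
ft_force: [3.1, -6.2, 4.0]
gripper_width: 0.0291
grip_force: 60.2
```

Run:
```python
from h import *
pose()
t=grab('top');q=grab('side');import pickle;pickle.dump((t,q),open('s6.pkl','wb'))
a=cv2.resize(t['pixels'][180:300,190:340],None,fx=2.6,fy=2.6,interpolation=cv2.INTER_CUBIC)
b=cv2.resize(q['pixels'][200:300,270:370],None,fx=4,fy=4,interpolation=cv2.INTER_CUBIC)
c=np.zeros((400,790,3),np.uint8);c[:a.shape[0],:a.shape[1]]=a;c[:,390:790]=b
cv2.imwrite('pics/c6.png',c[:,:,::-1])
```

```text
t 13.7333 p [0.5567 0.0191 0.0145] yaw 17.02 zdir [ 0.0023 -0.0013 -1.    ] w 0.029105881224782054 F [ 3.1 -6.2  4. ] j [-0.18  0.64  1.56 -0.    0.94 -0.47]
```

View pics/c6.png

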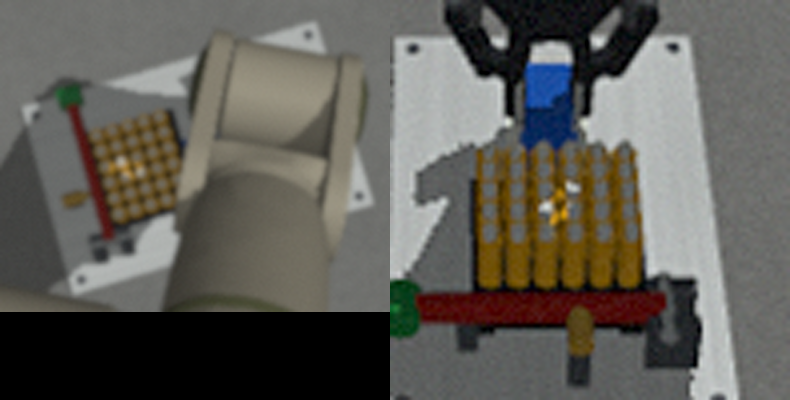

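The wedge is under the tray, and the tray has slid to the bar in the top view (crop (105,180)). I'll quantify slide and tilt by tracking the tray from the earlier side picture.

```bash
cat >> h.py <<'E'
from scipy.optimize import least_squares as LS
B=(.53383348,.09086451,1.86814697)
def basept(P): return T(*B,P)
def track(f0,f1,xf=.0885):
    """tray's slide d, tilt, dy, yaw between two side pictures; grid of patches on the tray's cap plane and +x face"""
    g0,g1=[cv2.GaussianBlur(cv2.cvtColor(f['pixels'],cv2.COLOR_RGB2GRAY),(3,3),0) for f in(f0,f1)]
    cl=cv2.createCLAHE(4,(16,16));g0,g1=cl.apply(g0),cl.apply(g1)
    G=[(x,y,.084) for x in np.linspace(xf-.085,xf-.005,7) for y in np.linspace(-.045,.045,8)]
    G+=[(xf-.004,y,z) for y in np.linspace(-.045,.045,8) for z in (.07,.06,.05)]
    G=np.array(G);p0=proj(f0,basept(G)).astype(np.float32)
    best=None
    p1,st,er=cv2.calcOpticalFlowPyrLK(g0,g1,p0.reshape(-1,1,2),None,winSize=(15,15),maxLevel=2)
    back,s2,_=cv2.calcOpticalFlowPyrLK(g1,g0,p1,None,winSize=(15,15),maxLevel=2)
    p1=p1.reshape(-1,2);ok=(st.ravel()>0)&(np.linalg.norm(back.reshape(-1,2)-p0,axis=1)<.5)
    def mv(q):
        d,t,dy,yw=q;Q=G.copy();c=np.array([xf,0,.008]);Q=Q-c
        x=Q[:,0]*np.cos(t)+Q[:,2]*np.sin(t);z=-Q[:,0]*np.sin(t)+Q[:,2]*np.cos(t)
        y=Q[:,1]+yw*x;x=x-yw*Q[:,1]
        return np.c_[x+d,y+dy,z]+c
    fl=p1-p0
    r=LS(lambda q:((proj(f1,basept(mv(q)))-proj(f0,basept(G))-fl)[ok]).ravel(),[0,0,0,0],loss='soft_l1',f_scale=.3)
    J=r.jac;sd=np.sqrt(np.diag(np.linalg.inv(J.T@J)))*.4
    print('d mm %.2f  tilt %.4f (lift %.2f mm) dy %.2f yaw %.3f'%(r.x[0]*1e3,r.x[1],r.x[1]*90,r.x[2]*1e3,r.x[3]),'n',ok.sum(),'rms',np.sqrt(np.mean(r.fun**2)).round(2),'sd',sd.round(4))
E
python3 - <<'E'
from h import *
import pickle
s3=pickle.load(open('s3.pkl','rb'));s5=pickle.load(open('s5.pkl','rb'));t,s6=pickle.load(open('s6.pkl','rb'))
track(s3,s5);track(s5,s6);track(s3,s6)
E
```

```text
d mm -0.02  tilt 0.0227 (lift 2.05 mm) dy -0.26 yaw 0.014 n 25 rms 2.83 sd [0.0019 0.0349 0.0002 0.0178]
d mm 11.52  tilt -0.0504 (lift -4.53 mm) dy -0.08 yaw -0.001 n 35 rms 1.28 sd [0.0007 0.015  0.0002 0.006 ]
d mm 8.28  tilt 0.0196 (lift 1.76 mm) dy -0.09 yaw 0.041 n 23 rms 1.23 sd [0.0017 0.0293 0.0003 0.019 ]
```

carry_out([
  [[0,0,0,-0.0006,0.0019,0,0],[0,0,0,-0.0006,0.0019,0,0],[0,0,0,-0.0006,0.0019,0,0],[0,0,0,-0.0006,0.0019,0,0],[0,0,0,-0.0006,0.0019,0,0],[0,0,0,0,0,0,0],[0,0,0,0,0,0,0],[0,0,0,0,0,0,0],[0,0,0,0,0,0,0],[0,0,0,0,0,0,0]],
])

```text
time: 14.67
ee_pos: [0.5536, 0.0287, 0.0145]
orientation: [1.867, 2.524, 0.001]
ft_force: [2.4, -6.4, 4.1]
gripper_width: 0.029
grip_force: 60.2
```

Run:
```python
from h import *
import pickle
pose()
t,s6=pickle.load(open('s6.pkl','rb'))
s7=grab('side');t7=grab('top');pickle.dump((t7,s7),open('s7.pkl','wb'));track(s6,s7,.1)
s5=pickle.load(open('s5.pkl','rb'))
b=np.hstack([cv2.resize(s['pixels'][225:300,285:355],None,fx=3.7,fy=5.6,interpolation=cv2.INTER_CUBIC) for s in(s5,s6,s7)])
b=np.clip(b.astype(float)*1.7,0,255).astype(np.uint8);print(b.shape)
cv2.imwrite('pics/c7.png',b[:,:,::-1])
```

```text
t 14.6667 p [0.5536 0.0287 0.0145] yaw 17.02 zdir [ 0.0022 -0.0012 -1.    ] w 0.029004656460549706 F [ 2.4 -6.4  4.1] j [-0.16  0.64  1.57 -0.    0.94 -0.46]
d mm 1.30  tilt -0.0184 (lift -1.66 mm) dy 0.15 yaw -0.001 n 71 rms 0.33 sd [0.0005 0.011  0.0002 0.0034]
(420, 777, 3)
```

View pics/c7.png

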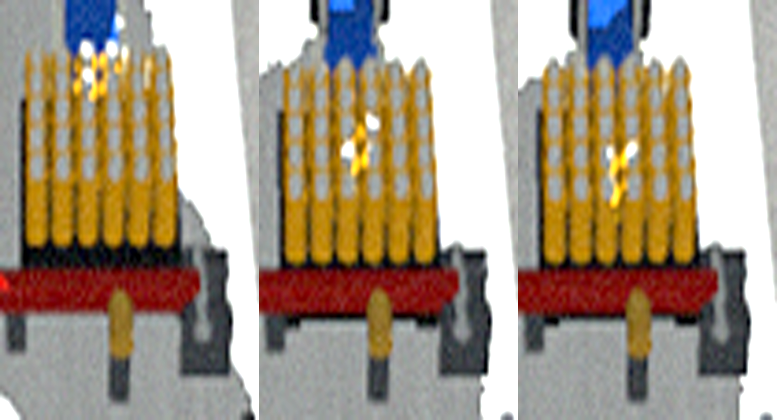

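The tray didn't move between the last two pictures, so it is pinned against the bar after sliding about 11 mm. The ramp geometry gives a lift of about 3.7 mm now, so 6 mm more gives about 5 mm.

carry_out([
  [[0,0,0,-0.0006,0.0019,0,0],[0,0,0,-0.0006,0.0019,0,0],[0,0,0,-0.0006,0.0019,0,0],[0,0,0,0,0,0,0],[0,0,0,0,0,0,0],[0,0,0,0,0,0,0],[0,0,0,0,0,0,0],[0,0,0,0,0,0,0],[0,0,0,0,0,0,0],[0,0,0,0,0,0,0]],
])

```text
time: 15.6
ee_pos: [0.5518, 0.0344, 0.0145]
orientation: [1.867, 2.524, 0.0]
ft_force: [1.3, -5.8, 3.9]
gripper_width: 0.0291
grip_force: 60.3
```

Run:
```python
from h import *
import pickle
pose()
t7,s7=pickle.load(open('s7.pkl','rb'));t6,s6=pickle.load(open('s6.pkl','rb'));s5=pickle.load(open('s5.pkl','rb'))
s=robot.state();p=s['ee_pos'];c,n=np.cos(B[2]),np.sin(B[2]);d=p[:2]-B[:2];print('TCP in base',c*d[0]+n*d[1],-n*d[0]+c*d[1])
s8=grab('side');t8=grab('top');pickle.dump((t8,s8),open('s8.pkl','wb'));track(s6,s8,.1);track(s7,s8,.1)
b=np.hstack([cv2.resize(f['pixels'][y0:y0+60,x0:x0+60],None,fx=6.4,fy=8,interpolation=cv2.INTER_CUBIC) for f,x0,y0 in((s8,290,200),(t8,210,215))])
b=np.clip(b.astype(float)*1.8,0,255).astype(np.uint8)
cv2.imwrite('pics/c8.png',b[:,:,::-1])
# predicted pixels of wedge block corners (front top edge) under model, side
tx=c*d[0]+n*d[1]
print(proj(s8,basept([(tx+.025,-.015,.04),(tx+.025,.015,.04),(tx+.025,0,.028),(tx-.025,0,.04)])).round(1).tolist())
H=cv2.cvtColor(s8['pixels'],cv2.COLOR_RGB2HSV);col=s8['pixels'][195:250,327].astype(int)
print([(195+i,int(v)) for i,v in enumerate(col[:,2]) if col[i,2]>col[i,0]+25])
```

```text
t 15.6 p [0.5518 0.0344 0.0145] yaw 17.03 zdir [ 0.0021 -0.0012 -1.    ] w 0.029091278577276426 F [ 1.3 -5.8  3.9] j [-0.15  0.63  1.57 -0.    0.93 -0.45]
TCP in base -0.059242211063500076 -0.0006174970611961053
d mm 0.77  tilt -0.0089 (lift -0.80 mm) dy 0.10 yaw -0.001 n 62 rms 0.73 sd [0.0006 0.0125 0.0002 0.0038]
d mm 0.88  tilt -0.0124 (lift -1.12 mm) dy 0.02 yaw 0.000 n 80 rms 0.21 sd [0.0004 0.0074 0.0001 0.0031]
[[303.7, 232.6], [315.8, 232.6], [309.6, 236.1], [309.1, 218.9]]
[]
```

View pics/c8.png

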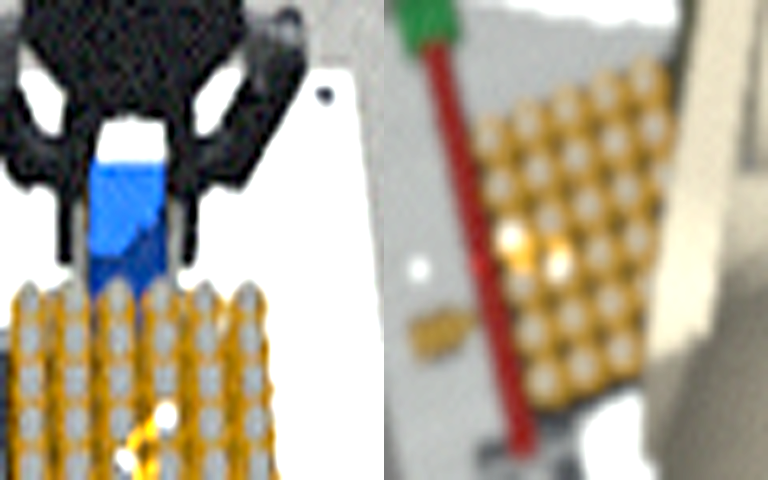

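Top view: the tray's +x side lies along the bar. Side view: the block's rear edge is where predicted, so the wedge has not slipped in the grip. One numeric tilt check in the top view, since the cap tops should move towards the bar as the tray tilts.

Run:
```python
from h import *
import pickle
t6=pickle.load(open('s6.pkl','rb'))[0];t7=pickle.load(open('s7.pkl','rb'))[0];t8=pickle.load(open('s8.pkl','rb'))[0]
g=[cv2.cvtColor(t['pixels'],cv2.COLOR_RGB2GRAY).astype(np.float32) for t in(t6,t7,t8)]
for nm,(x0,y0,w,h) in dict(caps=(226,228,22,34),bar=(214,225,16,45)).items():
    for a,b in((0,1),(0,2)):
        tm=cv2.resize(g[a][y0:y0+h,x0:x0+w],None,fx=8,fy=8,interpolation=cv2.INTER_CUBIC);im=cv2.resize(g[b][y0-5:y0+h+5,x0-5:x0+w+5],None,fx=8,fy=8,interpolation=cv2.INTER_CUBIC)
        R=cv2.matchTemplate(im,tm,cv2.TM_CCOEFF_NORMED);_,v,_,l=cv2.minMaxLoc(R);print(nm,a,b,(l[0]-40)/8,(l[1]-40)/8,round(v,3))
print(proj(t8,basept([(.05,0,.086),(.0528,0,.0875)])))
pose()
```

```text
caps 0 1 -0.5 0.25 0.906
caps 0 2 -0.75 0.375 0.824
bar 0 1 -0.25 0.0 0.989
bar 0 2 -0.375 0.0 0.963
[[244.39641996 242.39660875]
 [243.27441069 242.66358023]]
t 15.7 p [0.5517 0.0344 0.0145] yaw 17.02 zdir [ 0.002  -0.0012 -1.    ] w 0.029138990654029445 F [ 2.7 -5.8  4.6] j [-0.15  0.63  1.57 -0.    0.93 -0.45]
```

The cap tops moved (−0.75, +0.38) px. A tilt from about 1.5 to 5 mm of lift predicts (−1.1, +0.3) px, so this agrees and everything is at rest. Handing in.

```bash
python3 -c "
from workcell import robot
print(robot.finish_job())"
```

```text
the job is handed in; nothing more can be done
None
```

The job is handed in, with no verdict shown: the stop bar is seated level, the tray is pinned against it, and the wedge is still gripped under its near edge with an estimated lift of about 5 mm (from ramp geometry, not measured directly).

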